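# Zero the noodle roller by feel and set its gap with the slack taken up

### The job

The noodle roller's handwheel was put back any way round after cleaning, so its dial tells you nothing: turn it clockwise (closing) by its handle until you feel the two rollers come firmly together (about 12 N at the handle), without jamming them (20 N). Then set the rollers one full turn of the wheel open from that point: the adjusting screw has slack, so first open about half a turn beyond the one-turn point, then come back to it in the closing direction only. Let go of the wheel there, and leave the things standing around where they are.

Things in the scene. Friction and masses are not known exactly. Their poses are not given: they have to be found in the camera images.
- noodle_roller: bench noodle roller, fast on the worktop: white frame 200 mm wide (y) and 170 deep (x), two level steel rollers, handwheel on its bridge. Origin: under its centre; x points away from the feed tray, y to the gear cover, z up. The crank low on its side is not needed. Wall cabinet behind: front at world x = 0.64, underside z = 0.56; keep the wrist out from under it.
- handwheel: aluminium disc 100 mm across on a vertical axis; origin on the axis, 32 mm below its face, z up. From above, clockwise closes the rollers, anticlockwise opens them, 1.5 mm a turn; touch can come at any angle. Driving the screw takes about 6 N at the handle, crossing the slack under 1 N. At touch the wheel stops springily: about 4 N more at the handle per mm. It stays where it is left.
- wheel_center (a point): centre of the handwheel's face, on its axis, 163 mm above the worktop; only the hub nut (6 mm) and the handle stand above it
- handle_mid (a point): middle of the upright handle on the wheel, where to grip it: black, 17 to 19 mm thick, 44 mm tall (24 mm of it below this point), 192 mm above the worktop, its axis 38 mm from the wheel's axis. It spins freely on its pin, so a gripper need not turn with the wheel; the wheel's face lies 29 mm below this point
- roller_gap (a joint): clear gap between the rollers in m (upper roller's height): 0 where they touch, about 0.0004 to 0.0009 at the start, 0.0015 one turn open; the readings scatter by about 0.5 mm.
- thrust_washer (a joint): how far the spring washer under the handwheel gives under the closing load of the screw, in m: 0.0000063 per N that the handle carries in the closing direction. About 0.00004 while closing freely (6 N), more as the rollers press on each other, 0.00014 (22 N) when jammed; far less than the scatter of the readings, so feel the force instead
- slack (a joint): free play between the wheel and its screw in rad, 0 to 1.2: 0 when the wheel bears on the screw in the closing direction (slack taken up), 1.2 when it bears in the opening direction. Within it the wheel turns and the roller stays.
- tub: white tub with a lid, 67 mm wide, 78 mm tall, beside the machine; origin under its centre
- mug: striped mug, 82 mm wide, 100 mm tall, at the right; origin under its middle
- noodle_bowl: noodle bowl, 188 mm wide, 78 mm tall, at the right; origin under its centre
- spice_jar: spice jar with a lid, 45 mm wide, 108 mm tall, behind and left of the machine; origin under its centre

How it is judged (in metres and radians):
On the way, in this order (a step that is already met when the one before it is completed fails the run):
1. the rollers are closed until they bear on each other (some 9 N or more at the handle) (value of joint roller_gap below 1.5e-05 m and value of joint thrust_washer above 5.5e-05 m), for 0.1 s.
2. the rollers are opened beyond the one-turn point (value of joint roller_gap above 0.00165 m), for 0.1 s.
At the end, for the whole second after the job is handed in: the rollers stand 1.5 mm apart (one turn from touching), to within 0.075 mm (18 degrees of the wheel), the slack is taken up in the closing direction (wheel within 0.3 rad of bearing on the screw), and the wheel is at rest (value of joint roller_gap between 0.001425 and 0.001575 m and value of joint slack below 0.3 rad and velocity of joint slack between -0.1 and 0.1 rad/s).
It fails at once if the rollers are jammed together (over 22 N at the handle) (value of joint thrust_washer above 0.00014 m).
It fails at once if a thing standing around is moved by over 30 mm (distance of any of tub, mug, noodle_bowl, spice_jar from where it was at the start of the episode above 0.03 m).
It also fails if it takes over 64 s, if anything falls off the work surface, if the arm or the gripper's body presses on something with over 40 N, if the wrist force passes 120 N, or if a joint passes its speed limit or range.

### The arm

A 7-joint arm with a two-finger parallel gripper is mounted at the origin on the work surface; the furniture and walls round the work are solid. World frame = base frame: x ahead of the robot, y to its left, z up, the work surface at z = 0. Lengths are in mm, angles in rad, forces in N, time in s.
With the tool pointing down it reaches from about 400 to 875 mm from the base axis. Payload 4.4 kg.
Tool frame: the origin (TCP) lies midway between the tips of the shut fingers; the grasp point (between the pads) lies 19 mm behind it; z points along the fingers, y is the line along which they close (so a half turn about z gives the same grasp; the last joint's range is limited). The gripper opens to 85 mm and grips with 20 to 120 N. Pads are 22 mm wide; open, the fingers measure 114 mm over their backs; the gripper's body (76 mm by 85 mm) begins 54 mm behind the grasp point. The pads swing forward as they close: fully open they stand 13 mm farther back than shut.
Start: joints at [-1.275, 0.628, 0.038, 1.517, -0.027, 0.996, -0.02], TCP at [230.05, 607.943, 231.313] pointing down, gripper open.
Joint ranges: [-3.06, 3.06], [-0.37, 2.12], [-1.25, 1.32], [0.18, 2.47], [-1.1, 4.24], [0.23, 1.98], [-2.94, 2.94]. Speed limits (rad/s): [2.57, 2.57, 3.14, 3.14, 3.14, 3.14, 3.14].

### API

Orientations are given as [roll, pitch, yaw] about the fixed x, y, z axes, in that order (R = Rz(yaw) Ry(pitch) Rx(roll)).
In Python, from station import read_state, snapshot, manip gives the robot as it stands. The module is installed in compiled form; this text tells all that it offers.
- The arm moves only by the tool send_rows, never from a script. Its argument "series" is a list of rows, each a list of 3 entries, a list of its own where there are three numbers: the shift along the tool's x, y, z in units of 25 mm (1.0 is 25 mm), then the turn, a rotation vector about the tool's x, y, z in units of 5 degrees (1.0 is 5 degrees), then the opening, from 0 (shut) to 1 (fully open). In form: [[[dx, dy, dz], [rx, ry, rz], grip], ...]. A call has exactly 8 rows; each row shifts and turns the commanded pose from where the row before left it, along the tool's axes as they then stand; what a row does not reach is not made up. A row lasts 1/12 s, in which the tool goes at most 41.7 mm and 7.16 degrees, less where a joint would pass 70% of its speed; a pose out of reach is approached as far as the arm can. A call is refused whole if a number of a shift passes 1 or a number of a turn 1, either way. A call with a gripper value outside its range is refused whole. The fingers move at their own pace and stop on an object; "force" is the grip in N (left out, the last holds). Time passes only in rows, so rows that do not move let the fingers close, or fill a call up. It gives the time, the measured TCP pose, the force, the opening and the grip force at its end, in the units of the state.
- read_state(): the state, without advancing time (a new reading comes with each control period).
- snapshot(name): name is "scene" or "top" or "wrist"; returns a dict with "pixels" (420x560x3 uint8, blue, green, red), "mtx" (3x3 intrinsics, pixels), "R" (3x3) and "t" (3): a world point X has camera coordinates R X + t. Camera axes: x right, y down, z forward; pixel columns grow to the right and rows downward; lengths in mm; the calibration is good to about 2 mm. A picture is of the moment at which its call begins. There is no depth.
- manip.hand_in(): hands the job in; it is judged then, once.
The state is a dict: "time_s": time; "joints": joint angles; "dq": joint speeds; "tau": joint torques, N m; "tcp_pos": TCP position; "ee_rot": TCP orientation; "contact_force": force on the tool from outside, world axes, zero at the start; "ft_torque": the same for the moment, N m; "grip_width": opening from 0.0 (shut) to 1.0 (fully open); "gripper_force": force on a finger pad.
Only numpy, scipy, OpenCV 4.12 (cv2) and the standard library are available. Lean on these libraries where they do the work, as an engineer would, in place of code of your own. Each camera call takes 0.05 s, during which the arm holds its last target. There are 200 camera calls.

## Working session

There is one attempt and no reset: what is moved stays moved. The work goes in short steps, Python scripts to look and compute and a tool call to move; the robot and the scene stay as the last step left them, time stands still between calls to the robot, and variables do not carry over. Pictures are saved under pics/ and viewed, at most 10 in all, crops included, and the job is handed in when it is done.

Besides the shell and the picture viewer there is one more tool, called after ">>>" as a command line: name --argument value ..., lists and objects as JSON in quotes. send_rows: Moves the arm, as the interface text tells. Its arguments: {"type":"object","properties":{"series":{"type":"array","items":{"type":"array"}},"force":{"type":"number"}},"required":["series"]}

```bash
mkdir -p pics; python3 - <<'E'
from station import read_state, snapshot
import cv2,numpy as np
s=read_state();print({k:np.round(v,3).tolist() for k,v in s.items()})
for n in("scene","top"):
    d=snapshot(n);cv2.imwrite(f"pics/{n}0.png",d["pixels"]);print(n,d["mtx"].tolist(),np.round(d["R"],4).tolist(),np.round(d["t"],1).tolist())
E
```

```text
{'time_s': 0.0, 'joints': [-1.275, 0.629, 0.038, 1.518, -0.027, 0.996, -0.02], 'dq': [0.001, -0.001, 0.001, -0.002, 0.001, 0.001, 0.0], 'tau': [-0.001, -56.34, 1.226, -19.345, 0.011, 0.01, -0.0], 'tcp_pos': [229.825, 607.325, 230.373], 'ee_rot': [-3.14, -0.0, 2.78], 'contact_force': [-0.026, 0.471, -0.997], 'ft_torque': [0.023, -0.008, -0.017], 'gripper_force': 0.0, 'grip_width': 0.997}
scene [[461.23684518862393, 0.0, 282.10120716021316], [0.0, 461.23684518862393, 214.15424351808574], [0.0, 0.0, 1.0]] [[-0.9948, 0.0991, -0.0249], [0.0603, 0.3723, -0.9261], [-0.0825, -0.9228, -0.3763]] [482.7, 129.1, 1316.0]
top [[493.4752837528883, 0.0, 288.0008109985801], [0.0, 493.4752837528883, 207.54092263643972], [0.0, 0.0, 1.0]] [[-0.0105, -0.9998, -0.0156], [-0.9899, 0.0126, -0.1412], [0.1414, 0.014, -0.9899]] [-28.2, 475.0, 1448.2]
```

View pics/top0.png

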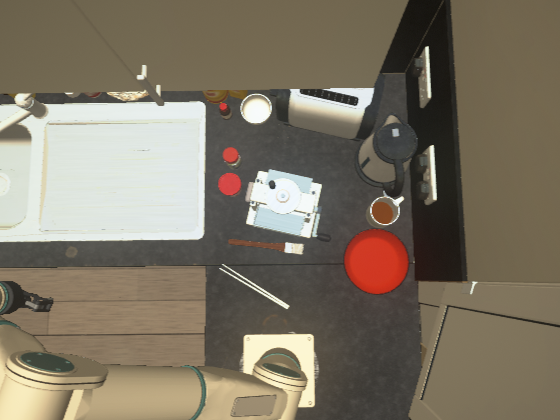

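View pics/scene0.png

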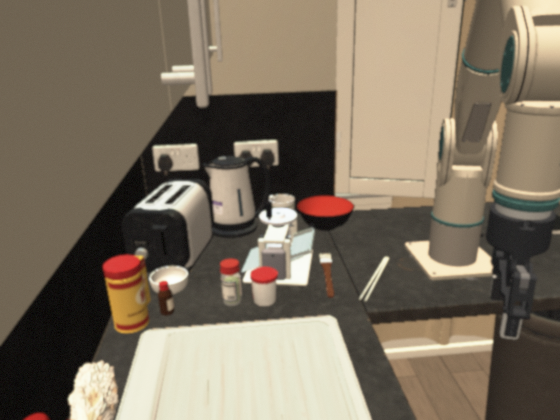

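The top view shows the handwheel near (283,197) with the black handle at about (272,184). The tub is at (229,184), the spice jar at (231,155), the mug at (383,211) and the bowl at (377,262).

```bash
cat > h.py <<'E'
import numpy as np,cv2
from station import read_state,snapshot
from scipy.spatial.transform import Rotation as Ro
def ray(d,u,v,z):
    r=d["R"].T@np.linalg.solve(d["mtx"],[u,v,1.]);c=-d["R"].T@d["t"];return c+r*(z-c[2])/r[2]
def proj(d,X):
    p=d["mtx"]@(d["R"]@np.array(X,float)+d["t"]);return p[:2]/p[2]
E
python3 - <<'E'
from h import *
d=snapshot("top");p=d["pixels"]
for n,u,v,z in(("wheel",283,197,163),("handle",272,184,210),("tub",229,184,78),("jar",231,155,108)):print(n,ray(d,u,v,z).round())
g=p[155:250,215:335];m=(g.max(2)<60).astype(np.uint8)
n,l,st,c=cv2.connectedComponentsWithStats(m[20:40,45:65]);print(st,c+[260,175])
cv2.imwrite("pics/c1.png",cv2.resize(g,None,fx=6,fy=6,interpolation=cv2.INTER_CUBIC))
E
```

```text
wheel [486. -22. 163.]
handle [513.   6. 210.]
tub [540. 138.  78.]
jar [620. 129. 108.]
[[  0   0  20  20 400]] [[269.5 184.5]]
```

View pics/c1.png

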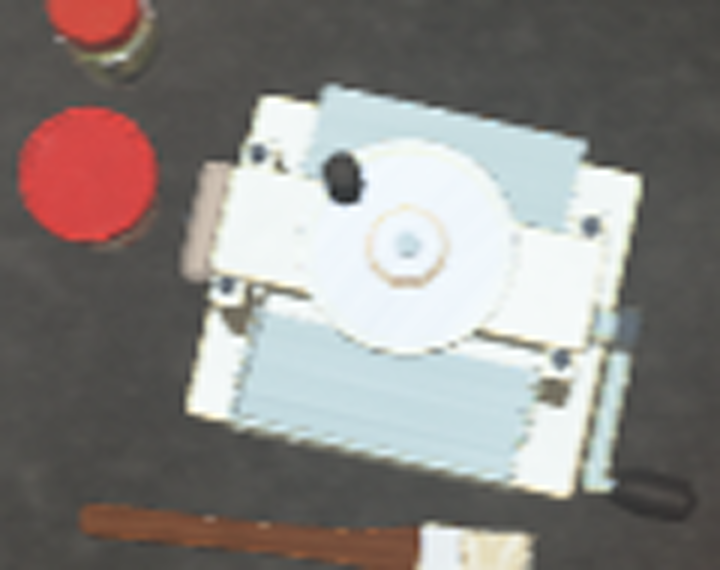

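>>> send_rows --series '[[[-0.3,-0.9,0],[0,0,-1],1],[[-0.3,-0.9,0],[0,0,-1],1],[[-0.4,-0.9,0],[0,0,-1],1],[[-0.4,-0.9,0],[0,0,-1],1],[[-0.4,-0.9,0],[0,0,-0.14],1],[[-0.4,-0.9,0],[0,0,0],1],[[-0.4,-0.9,0],[0,0,0],1],[[-0.4,-0.9,0],[0,0,0],1]]'

```text
time_s: 0.82
tcp_pos: [283.5, 421.7, 231.2]
ee_rot: [-3.141, -0.0, 3.141]
contact_force: [0.5, -0.9, -0.4]
grip_width: 1.002
gripper_force: 0.0
```

>>> send_rows --series '[[[-0.4,-0.9,0],[0,0,0],1],[[-0.4,-0.9,0],[0,0,0],1],[[-0.4,-0.9,0],[0,0,0],1],[[-0.4,-0.9,0],[0,0,0],1],[[-0.4,-0.9,0],[0,0,0],1],[[-0.4,-0.9,0],[0,0,0],1],[[-0.4,-0.9,0],[0,0,0],1],[[0,0,0],[0,0,0],1]]'

```text
time_s: 1.48
tcp_pos: [354.8, 260.4, 231.1]
ee_rot: [-3.138, 0.0, 3.134]
contact_force: [0.4, -0.1, -0.4]
grip_width: 1.001
gripper_force: 0.0
```

>>> send_rows --series '[[[-0.6,-1,0],[0,0,0],1],[[-0.6,-1,0],[0,0,0],1],[[-0.6,-1,-0.2],[0,0,0],1],[[-0.6,-1,-0.2],[0,0,0],1],[[-0.6,-1,-0.2],[0,0,0],1],[[-0.6,-1,0],[0,0,0],1],[[-0.6,-1,0],[0,0,0],1],[[0,0,0],[0,0,0],1]]'

```text
time_s: 2.15
tcp_pos: [461.0, 85.1, 246.5]
ee_rot: [-3.139, 0.003, 3.133]
contact_force: [0.3, -0.7, -0.4]
grip_width: 1.0
gripper_force: 0.0
```

```bash
python3 - <<'E'
from h import *
d=snapshot("wrist");cv2.imwrite("pics/w1.png",d["pixels"]);s=read_state();print(s["tcp_pos"],s["contact_force"],proj(d,[487,-24,163]),proj(d,[513,6,192]),d["R"].round(3).tolist())
t=snapshot("top");cv2.imwrite("pics/t1.png",t["pixels"])
E
```

```text
[459.32891087  87.93426415 246.20764657] [-0.65163899  0.4270719   0.92562014] [115.65964875 258.75251125] [151.4502742  317.90501906] [[0.01, 1.0, -0.002], [0.944, -0.009, 0.33], [0.33, -0.005, -0.944]]
```

View pics/w1.png

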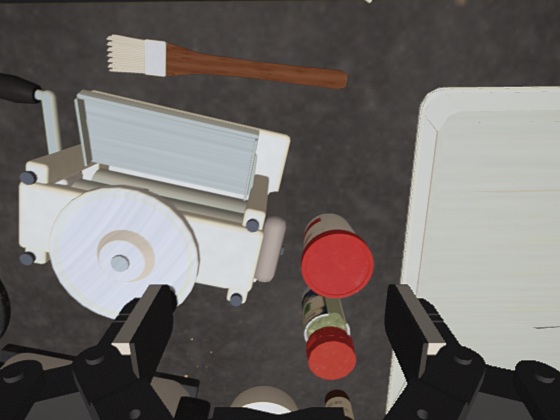

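The wrist view shows the wheel disc centred near (124,254) and the nut at (120,262). The handle is hidden behind the left finger, so I'll shift sideways to get it between the fingers.

>>> send_rows --series '[[[-0.2,-0.7,0],[0,0,0],1],[[-0.1,-0.7,0],[0,0,0],1],[[0,-0.7,0],[0,0,0],1],[[0,-0.7,0],[0,0,0],1],[[0,-0.6,0],[0,0,0],1],[[0,0,0],[0,0,0],1],[[0,0,0],[0,0,0],1],[[0,0,0],[0,0,0],1]]'

```text
time_s: 2.92
tcp_pos: [465.3, 7.5, 246.2]
ee_rot: [3.14, -0.0, -3.14]
contact_force: [-0.6, 0.3, -0.5]
grip_width: 1.003
gripper_force: 0.0
```

```bash
python3 - <<'E'
from h import *
d=snapshot("wrist");p=d["pixels"];cv2.imwrite("pics/w2.png",p);s=read_state();print(s["tcp_pos"],s["contact_force"],proj(d,[487,-24,163]),proj(d,[513,6,192]))
m=(p.min(2)>150).astype(np.uint8)
for x in (0,):
    cs,_=cv2.findContours(m,0,2)
    for c in cs:
        if cv2.contourArea(c)>2000: print(cv2.contourArea(c),cv2.boundingRect(c))
E
```

```text
[465.3753872    7.47234918 246.24611397] [-0.19832761  0.40652337  0.07185457] [231.09912474 252.04848518] [276.54927737 311.50989484]
22097.5 (119, 175, 255, 141)
22419.0 (455, 86, 105, 285)
13221.5 (161, 86, 206, 123)
```

View pics/w2.png

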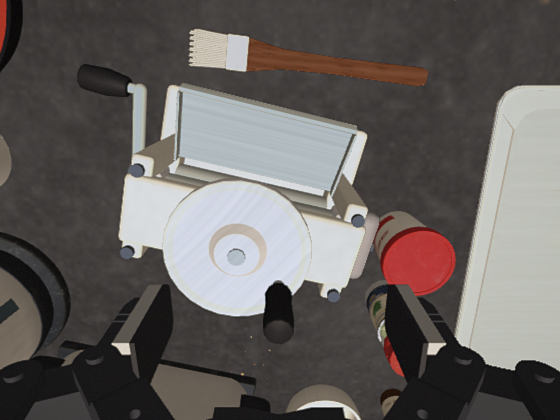

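The wheel disc is centred near (237,248). The black handle runs from its base at about (279,288) to its top at about (278,328).

```bash
python3 - <<'E'
from h import *
d=snapshot("wrist")
# disc edge points, cast to face plane
e=np.array([ray(d,u,v,163) for u,v in((162.5,250),(311.5,247),(237,180.5),(232,316),(189,196),(288,196))])[:,:2]
A=np.c_[2*e,np.ones(len(e))];c=np.linalg.lstsq(A,(e**2).sum(1),rcond=None)[0];print("wheel",c[:2],np.sqrt(c[2]+c[0]**2+c[1]**2))
print("nut",ray(d,236,257,169))
p=d["pixels"];m=(p.max(2)<75).astype(np.uint8)[270:350,255:305]
n,l,st,ce=cv2.connectedComponentsWithStats(m);i=1+st[1:,4].argmax();print(st[i],ce[i]+[255,270])
print("top",ray(d,278,328,214),"ctr",ray(d,*(ce[i]+[255,270]),192))
E
```

```text
wheel [487.39226805 -19.40524601] 49.3268083664959
nut [487.73082825 -20.19263381 169.        ]
[   0   11   50   69 2790] [281.009319   319.67383513]
top [508.66327204   6.8527733  214.        ] ctr [518.9286593    8.72136068 192.        ]
```

>>> send_rows --series '[[[-0.6,0,0],[0,0,0],1],[[-0.6,0,0],[0,0,0],1],[[-0.6,0,0.4],[0,0,0],1],[[0,0,0.6],[0,0,0],1],[[0,0,0.6],[0,0,0],1],[[0,0,0.6],[0,0,0],1],[[0,0,0.6],[0,0,0],1],[[0,0,0],[0,0,0],1]]'

```text
time_s: 3.68
tcp_pos: [508.6, 6.7, 173.8]
ee_rot: [3.141, -0.005, -3.14]
contact_force: [-1.0, -0.0, -0.3]
grip_width: 0.999
gripper_force: 0.0
```

```bash
python3 - <<'E'
from h import *
d=snapshot("wrist");p=d["pixels"];cv2.imwrite("pics/w3.png",p);s=read_state();print(s["tcp_pos"],s["contact_force"])
E
```

```text
[509.41573364   6.54292793 175.17249393] [-0.08928696  0.06615627  0.49541552]
```

View pics/w3.png

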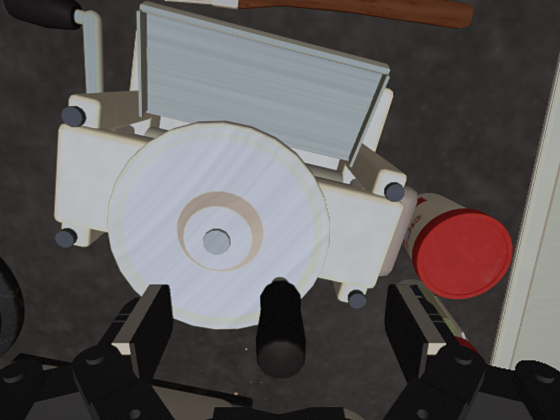

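The handle sits midway between the fingers, at about (281,330). I'll close on it.

>>> send_rows --series '[[[0,0,0],[0,0,0],0],[[0,0,0],[0,0,0],0],[[0,0,0],[0,0,0],0],[[0,0,0],[0,0,0],0],[[0,0,0],[0,0,0],0],[[0,0,0],[0,0,0],0],[[0,0,0],[0,0,0],0],[[0,0,0],[0,0,0],0]]' --force 50

```text
time_s: 4.4
tcp_pos: [511.2, 5.7, 176.8]
ee_rot: [3.141, 0.002, 3.141]
contact_force: [0.9, 1.4, 3.4]
grip_width: 0.195
gripper_force: 48.8
```

```bash
cat > st.py <<'E'
from h import *
P=[]
for i in range(1):
    s=read_state()
C=np.array([487.5,-20.]);r=s["tcp_pos"][:2]-C;a=np.arctan2(r[1],r[0]);R=np.hypot(*r)
F=s["contact_force"];t=np.array([np.sin(a),-np.cos(a)]);n=np.array([np.cos(a),np.sin(a)])
print("t",round(s["time_s"],2),"tcp",s["tcp_pos"].round(1),"ang",round(np.degrees(a),1),"R",round(R,1),"F",F.round(1),"resist_cw",round(-F[:2]@t,1),"rad",round(F[:2]@n,1),"grip",round(s["gripper_force"]),round(s["grip_width"],3),"j",s["joints"].round(2))
E
python3 st.py
```

```text
t 4.4 tcp [511.2   5.7 176.8] ang 47.3 R 35.0 F [0.9 1.4 3.4] resist_cw 0.3 rad 1.7 grip 49 0.195 j [-0.08  0.51  0.03  1.96 -0.02  0.67  1.53]
```

```bash
cat > plan.py <<'E'
import sys,numpy as np
def rows(a0,step,n,R=38.):
    a=np.radians(a0+step*np.arange(n+1));x=R*np.c_[np.cos(a),np.sin(a)];d=np.diff(x,axis=0)/25
    return [[round(-u,2),round(v,2)] for u,v in d]
if __name__=="__main__":
    a0,st,n=map(float,sys.argv[1:4]);r=rows(a0,st,int(n))
    for i in range(0,len(r),8):print(round(a0+i*st,1),r[i:i+8])
E
python3 plan.py 43 -5 8; echo full -10; python3 plan.py 3 -10 36
```

```text
43.0 [[np.float64(-0.09), np.float64(-0.1)], [np.float64(-0.08), np.float64(-0.11)], [np.float64(-0.07), np.float64(-0.11)], [np.float64(-0.06), np.float64(-0.12)], [np.float64(-0.05), np.float64(-0.12)], [np.float64(-0.04), np.float64(-0.13)], [np.float64(-0.02), np.float64(-0.13)], [np.float64(-0.01), np.float64(-0.13)]]
full -10
3.0 [[np.float64(0.01), np.float64(-0.26)], [np.float64(0.06), np.float64(-0.26)], [np.float64(0.1), np.float64(-0.25)], [np.float64(0.14), np.float64(-0.22)], [np.float64(0.18), np.float64(-0.2)], [np.float64(0.21), np.float64(-0.16)], [np.float64(0.23), np.float64(-0.12)], [np.float64(0.25), np.float64(-0.08)]]
-77.0 [[np.float64(0.26), np.float64(-0.04)], [np.float64(0.26), np.float64(0.01)], [np.float64(0.26), np.float64(0.06)], [np.float64(0.25), np.float64(0.1)], [np.float64(0.22), np.float64(0.14)], [np.float64(0.2), np.float64(0.18)], [np.float64(0.16), np.float64(0.21)], [np.float64(0.12), np.float64(0.23)]]
-157.0 [[np.float64(0.08), np.float64(0.25)], [np.float64(0.04), np.float64(0.26)], [np.float64(-0.01), np.float64(0.26)], [np.float64(-0.06), np.float64(0.26)], [np.float64(-0.1), np.float64(0.25)], [np.float64(-0.14), np.float64(0.22)], [np.float64(-0.18), np.float64(0.2)], [np.float64(-0.21), np.float64(0.16)]]
-237.0 [[np.float64(-0.23), np.float64(0.12)], [np.float64(-0.25), np.float64(0.08)], [np.float64(-0.26), np.float64(0.04)], [np.float64(-0.26), np.float64(-0.01)], [np.float64(-0.26), np.float64(-0.06)], [np.float64(-0.25), np.float64(-0.1)], [np.float64(-0.22), np.float64(-0.14)], [np.float64(-0.2), np.float64(-0.18)]]
-317.0 [[np.float64(-0.16), np.float64(-0.21)], [np.float64(-0.12), np.float64(-0.23)], [np.float64(-0.08), np.float64(-0.25)], [np.float64(-0.04), np.float64(-0.26)]]
```

>>> send_rows --series '[[[-0.09,-0.1,0],[0,0,0],0],[[-0.08,-0.11,0],[0,0,0],0],[[-0.07,-0.11,0],[0,0,0],0],[[-0.06,-0.12,0],[0,0,0],0],[[-0.05,-0.12,0],[0,0,0],0],[[-0.04,-0.13,0],[0,0,0],0],[[-0.02,-0.13,0],[0,0,0],0],[[-0.01,-0.13,0],[0,0,0],0]]'

```text
time_s: 5.07
tcp_pos: [521.7, -18.3, 176.5]
ee_rot: [3.141, 0.001, 3.141]
contact_force: [0.9, 5.8, 5.4]
grip_width: 0.201
gripper_force: 49.6
```

```bash
python3 st.py
```

```text
t 5.07 tcp [521.7 -18.3 176.5] ang 2.9 R 34.2 F [0.9 5.8 5.4] resist_cw 5.8 rad 1.2 grip 50 0.201 j [-0.04  0.52  0.03  1.93 -0.02  0.69  1.57]
```

>>> send_rows --series '[[[0,-0.13,0],[0,0,0],0],[[0.02,-0.13,0],[0,0,0],0],[[0.03,-0.13,0],[0,0,0],0],[[0.04,-0.13,0],[0,0,0],0],[[0.05,-0.12,0],[0,0,0],0],[[0.06,-0.12,0],[0,0,0],0],[[0.07,-0.11,0],[0,0,0],0],[[0.08,-0.1,0],[0,0,0],0]]'

```text
time_s: 5.73
tcp_pos: [514.7, -41.4, 176.8]
ee_rot: [3.14, 0.005, -3.141]
contact_force: [5.2, 4.7, 2.4]
grip_width: 0.197
gripper_force: 49.3
```

```bash
python3 st.py;python3 plan.py -37 -4 24|sed 's/np.float64//g'
```

```text
t 5.73 tcp [514.7 -41.4 176.8] ang -38.2 R 34.6 F [5.2 4.7 2.4] resist_cw 6.9 rad 1.2 grip 49 0.197 j [ 0.01  0.51  0.02  1.95 -0.02  0.67  1.62]
-37.0 [[(0.07), (-0.08)], [(0.07), (-0.08)], [(0.08), (-0.07)], [(0.08), (-0.07)], [(0.09), (-0.06)], [(0.09), (-0.05)], [(0.09), (-0.05)], [(0.1), (-0.04)]]
-69.0 [[(0.1), (-0.03)], [(0.1), (-0.03)], [(0.1), (-0.02)], [(0.11), (-0.01)], [(0.11), (-0.01)], [(0.11), (0.0)], [(0.11), (0.01)], [(0.1), (0.02)]]
-101.0 [[(0.1), (0.02)], [(0.1), (0.03)], [(0.1), (0.04)], [(0.1), (0.04)], [(0.09), (0.05)], [(0.09), (0.06)], [(0.08), (0.06)], [(0.08), (0.07)]]
```

>>> send_rows --series '[[[0.07,-0.08,0],[0,0,0],0],[[0.07,-0.08,0],[0,0,0],0],[[0.07,-0.07,0],[0,0,0],0],[[0,0,0],[0,0,0],0],[[0,0,0],[0,0,0],0],[[0,0,0],[0,0,0],0],[[0,0,0],[0,0,0],0],[[0,0,0],[0,0,0],0]]'

```text
time_s: 6.4
tcp_pos: [509.0, -48.2, 176.8]
ee_rot: [3.141, 0.004, 3.141]
contact_force: [5.3, 1.3, 3.6]
grip_width: 0.198
gripper_force: 49.2
```

```bash
python3 st.py;python3 plan.py -49 -4.5 28|sed 's/np.float64//g'
```

```text
t 6.4 tcp [509.  -48.2 176.8] ang -52.6 R 35.4 F [5.3 1.3 3.6] resist_cw 5.0 rad 2.2 grip 49 0.198 j [ 0.02  0.51  0.02  1.96 -0.02  0.67  1.63]
-49.0 [[(0.09), (-0.07)], [(0.1), (-0.07)], [(0.1), (-0.06)], [(0.11), (-0.05)], [(0.11), (-0.04)], [(0.11), (-0.03)], [(0.12), (-0.02)], [(0.12), (-0.02)]]
-85.0 [[(0.12), (-0.01)], [(0.12), (0.0)], [(0.12), (0.01)], [(0.12), (0.02)], [(0.12), (0.03)], [(0.11), (0.04)], [(0.11), (0.05)], [(0.1), (0.06)]]
-121.0 [[(0.1), (0.07)], [(0.09), (0.07)], [(0.09), (0.08)], [(0.08), (0.09)], [(0.07), (0.09)], [(0.07), (0.1)], [(0.06), (0.1)], [(0.05), (0.11)]]
-157.0 [[(0.04), (0.11)], [(0.03), (0.11)], [(0.02), (0.12)], [(0.02), (0.12)]]
```

>>> send_rows --series '[[[0.03,-0.02,0],[0,0,0],0],[[0.03,-0.02,0],[0,0,0],0],[[0.03,-0.03,0],[0,0,0],0],[[0,0,0],[0,0,0],0],[[0,0,0],[0,0,0],0],[[0,0,0],[0,0,0],0],[[0,0,0],[0,0,0],0],[[0,0,0],[0,0,0],0]]'

```text
time_s: 7.07
tcp_pos: [506.9, -49.9, 176.8]
ee_rot: [3.141, 0.004, 3.141]
contact_force: [5.1, 2.2, 2.6]
grip_width: 0.199
gripper_force: 49.2
```

>>> send_rows --series '[[[0.03,-0.02,0],[0,0,0],0],[[0.03,-0.02,0],[0,0,0],0],[[0.04,-0.03,0],[0,0,0],0],[[0,0,0],[0,0,0],0],[[0,0,0],[0,0,0],0],[[0,0,0],[0,0,0],0],[[0,0,0],[0,0,0],0],[[0,0,0],[0,0,0],0]]'

```text
time_s: 7.73
tcp_pos: [504.4, -51.8, 176.8]
ee_rot: [3.141, 0.004, 3.141]
contact_force: [4.8, 1.9, 3.2]
grip_width: 0.196
gripper_force: 49.1
```

>>> send_rows --series '[[[0.03,-0.02,0],[0,0,0],0],[[0.03,-0.02,0],[0,0,0],0],[[0.04,-0.02,0],[0,0,0],0],[[0,0,0],[0,0,0],0],[[0,0,0],[0,0,0],0],[[0,0,0],[0,0,0],0],[[0,0,0],[0,0,0],0],[[0,0,0],[0,0,0],0]]'

```text
time_s: 8.4
tcp_pos: [501.9, -53.3, 176.8]
ee_rot: [3.142, 0.004, 3.141]
contact_force: [5.4, 1.0, 2.6]
grip_width: 0.199
gripper_force: 49.1
```

>>> send_rows --series '[[[0.03,-0.02,0],[0,0,0],0],[[0.04,-0.02,0],[0,0,0],0],[[0.04,-0.01,0],[0,0,0],0],[[0,0,0],[0,0,0],0],[[0,0,0],[0,0,0],0],[[0,0,0],[0,0,0],0],[[0,0,0],[0,0,0],0],[[0,0,0],[0,0,0],0]]'

```text
time_s: 9.07
tcp_pos: [499.2, -54.8, 176.8]
ee_rot: [-3.141, 0.004, 3.141]
contact_force: [5.8, 1.0, 3.5]
grip_width: 0.197
gripper_force: 49.0
```

>>> send_rows --series '[[[0.03,-0.01,0],[0,0,0],0],[[0.04,-0.01,0],[0,0,0],0],[[0.04,-0.02,0],[0,0,0],0],[[0,0,0],[0,0,0],0],[[0,0,0],[0,0,0],0],[[0,0,0],[0,0,0],0],[[0,0,0],[0,0,0],0],[[0,0,0],[0,0,0],0]]'

```text
time_s: 9.73
tcp_pos: [496.5, -55.9, 176.8]
ee_rot: [-3.141, 0.004, 3.141]
contact_force: [5.7, 0.3, 3.0]
grip_width: 0.197
gripper_force: 49.0
```

>>> send_rows --series '[[[0.04,-0.01,0],[0,0,0],0],[[0.04,-0.01,0],[0,0,0],0],[[0.03,-0.01,0],[0,0,0],0],[[0,0,0],[0,0,0],0],[[0,0,0],[0,0,0],0],[[0,0,0],[0,0,0],0],[[0,0,0],[0,0,0],0],[[0,0,0],[0,0,0],0]]'

```text
time_s: 10.4
tcp_pos: [493.8, -56.8, 176.7]
ee_rot: [-3.141, 0.004, 3.141]
contact_force: [4.9, 0.5, 2.4]
grip_width: 0.197
gripper_force: 48.9
```

>>> send_rows --series '[[[0.04,-0.01,0],[0,0,0],0],[[0.04,-0.01,0],[0,0,0],0],[[0.04,0,0],[0,0,0],0],[[0,0,0],[0,0,0],0],[[0,0,0],[0,0,0],0],[[0,0,0],[0,0,0],0],[[0,0,0],[0,0,0],0],[[0,0,0],[0,0,0],0]]'

```text
time_s: 11.07
tcp_pos: [490.8, -57.5, 176.7]
ee_rot: [-3.141, 0.004, 3.141]
contact_force: [4.9, -0.6, 2.0]
grip_width: 0.198
gripper_force: 48.9
```

>>> send_rows --series '[[[0.04,-0.01,0],[0,0,0],0],[[0.04,0,0],[0,0,0],0],[[0.04,0,0],[0,0,0],0],[[0,0,0],[0,0,0],0],[[0,0,0],[0,0,0],0],[[0,0,0],[0,0,0],0],[[0,0,0],[0,0,0],0],[[0,0,0],[0,0,0],0]]'

```text
time_s: 11.73
tcp_pos: [487.8, -58.0, 176.7]
ee_rot: [-3.141, 0.005, 3.14]
contact_force: [5.0, -0.3, 2.4]
grip_width: 0.201
gripper_force: 48.8
```

>>> send_rows --series '[[[0.04,-0.01,0],[0,0,0],0],[[0.04,0,0],[0,0,0],0],[[0.05,0,0],[0,0,0],0],[[0,0,0],[0,0,0],0],[[0,0,0],[0,0,0],0],[[0,0,0],[0,0,0],0],[[0,0,0],[0,0,0],0],[[0,0,0],[0,0,0],0]]'

```text
time_s: 12.4
tcp_pos: [484.4, -58.3, 176.7]
ee_rot: [-3.141, 0.004, 3.14]
contact_force: [5.7, 0.2, 2.8]
grip_width: 0.203
gripper_force: 48.8
```

>>> send_rows --series '[[[0.04,0,0],[0,0,0],0],[[0.04,0,0],[0,0,0],0],[[0.05,0.01,0],[0,0,0],0],[[0,0,0],[0,0,0],0],[[0,0,0],[0,0,0],0],[[0,0,0],[0,0,0],0],[[0,0,0],[0,0,0],0],[[0,0,0],[0,0,0],0]]'

```text
time_s: 13.07
tcp_pos: [481.2, -58.3, 176.7]
ee_rot: [-3.14, 0.004, 3.14]
contact_force: [5.7, -0.8, 2.5]
grip_width: 0.195
gripper_force: 48.8
```

>>> send_rows --series '[[[0.04,0,0],[0,0,0],0],[[0.04,0.01,0],[0,0,0],0],[[0.05,0.01,0],[0,0,0],0],[[0,0,0],[0,0,0],0],[[0,0,0],[0,0,0],0],[[0,0,0],[0,0,0],0],[[0,0,0],[0,0,0],0],[[0,0,0],[0,0,0],0]]'

```text
time_s: 13.73
tcp_pos: [477.9, -58.0, 176.7]
ee_rot: [-3.14, 0.004, 3.14]
contact_force: [5.0, -1.1, 2.4]
grip_width: 0.202
gripper_force: 48.8
```

Angle about −99°; continuing.

>>> send_rows --series '[[[0.04,0.01,0],[0,0,0],0],[[0.04,0.01,0],[0,0,0],0],[[0.05,0.01,0],[0,0,0],0],[[0,0,0],[0,0,0],0],[[0,0,0],[0,0,0],0],[[0,0,0],[0,0,0],0],[[0,0,0],[0,0,0],0],[[0,0,0],[0,0,0],0]]'

```text
time_s: 14.4
tcp_pos: [474.5, -57.4, 176.7]
ee_rot: [-3.14, 0.004, 3.14]
contact_force: [4.7, -0.4, 2.7]
grip_width: 0.193
gripper_force: 48.8
```

>>> send_rows --series '[[[0.04,0.01,0],[0,0,0],0],[[0.04,0.01,0],[0,0,0],0],[[0.04,0.02,0],[0,0,0],0],[[0,0,0],[0,0,0],0],[[0,0,0],[0,0,0],0],[[0,0,0],[0,0,0],0],[[0,0,0],[0,0,0],0],[[0,0,0],[0,0,0],0]]'

```text
time_s: 15.07
tcp_pos: [471.5, -56.6, 176.6]
ee_rot: [-3.14, 0.004, 3.14]
contact_force: [5.6, -2.1, 1.6]
grip_width: 0.199
gripper_force: 48.8
```

>>> send_rows --series '[[[0.04,0.02,0],[0,0,0],0],[[0.04,0.02,0],[0,0,0],0],[[0.04,0.02,0],[0,0,0],0],[[0,0,0],[0,0,0],0],[[0,0,0],[0,0,0],0],[[0,0,0],[0,0,0],0],[[0,0,0],[0,0,0],0],[[0,0,0],[0,0,0],0]]'

```text
time_s: 15.73
tcp_pos: [468.3, -55.3, 176.7]
ee_rot: [-3.139, 0.004, 3.14]
contact_force: [4.5, -2.9, 2.1]
grip_width: 0.2
gripper_force: 48.8
```

>>> send_rows --series '[[[0.04,0.02,0],[0,0,0],0],[[0.04,0.02,0],[0,0,0],0],[[0.03,0.02,0],[0,0,0],0],[[0,0,0],[0,0,0],0],[[0,0,0],[0,0,0],0],[[0,0,0],[0,0,0],0],[[0,0,0],[0,0,0],0],[[0,0,0],[0,0,0],0]]'

```text
time_s: 16.4
tcp_pos: [465.5, -54.0, 176.6]
ee_rot: [-3.139, 0.003, 3.139]
contact_force: [4.4, -4.1, 2.6]
grip_width: 0.2
gripper_force: 48.8
```

>>> send_rows --series '[[[0.04,0.02,0],[0,0,0],0],[[0.03,0.02,0],[0,0,0],0],[[0.03,0.03,0],[0,0,0],0],[[0,0,0],[0,0,0],0],[[0,0,0],[0,0,0],0],[[0,0,0],[0,0,0],0],[[0,0,0],[0,0,0],0],[[0,0,0],[0,0,0],0]]'

```text
time_s: 17.07
tcp_pos: [462.7, -52.4, 176.6]
ee_rot: [-3.139, 0.003, 3.139]
contact_force: [3.5, -3.4, 2.7]
grip_width: 0.198
gripper_force: 48.9
```

>>> send_rows --series '[[[0.03,0.02,0],[0,0,0],0],[[0.03,0.03,0],[0,0,0],0],[[0.04,0.03,0],[0,0,0],0],[[0,0,0],[0,0,0],0],[[0,0,0],[0,0,0],0],[[0,0,0],[0,0,0],0],[[0,0,0],[0,0,0],0],[[0,0,0],[0,0,0],0]]'

```text
time_s: 17.73
tcp_pos: [460.0, -50.6, 176.6]
ee_rot: [-3.139, 0.003, 3.139]
contact_force: [3.0, -3.3, 3.1]
grip_width: 0.201
gripper_force: 48.9
```

>>> send_rows --series '[[[0.03,0.03,0],[0,0,0],0],[[0.03,0.03,0],[0,0,0],0],[[0.03,0.02,0],[0,0,0],0],[[0,0,0],[0,0,0],0],[[0,0,0],[0,0,0],0],[[0,0,0],[0,0,0],0],[[0,0,0],[0,0,0],0],[[0,0,0],[0,0,0],0]]'

```text
time_s: 18.4
tcp_pos: [457.7, -48.7, 176.6]
ee_rot: [-3.139, 0.002, 3.139]
contact_force: [3.5, -3.9, 2.9]
grip_width: 0.203
gripper_force: 49.0
```

>>> send_rows --series '[[[0.03,0.03,0],[0,0,0],0],[[0.03,0.03,0],[0,0,0],0],[[0.02,0.03,0],[0,0,0],0],[[0,0,0],[0,0,0],0],[[0,0,0],[0,0,0],0],[[0,0,0],[0,0,0],0],[[0,0,0],[0,0,0],0],[[0,0,0],[0,0,0],0]]'

```text
time_s: 19.07
tcp_pos: [455.4, -46.5, 176.6]
ee_rot: [-3.139, 0.002, 3.139]
contact_force: [2.5, -3.9, 3.0]
grip_width: 0.198
gripper_force: 49.0
```

>>> send_rows --series '[[[0.03,0.03,0],[0,0,0],0],[[0.03,0.03,0],[0,0,0],0],[[0.02,0.03,0],[0,0,0],0],[[0,0,0],[0,0,0],0],[[0,0,0],[0,0,0],0],[[0,0,0],[0,0,0],0],[[0,0,0],[0,0,0],0],[[0,0,0],[0,0,0],0]]'

```text
time_s: 19.73
tcp_pos: [453.4, -44.2, 176.5]
ee_rot: [-3.139, 0.002, 3.139]
contact_force: [2.7, -4.8, 3.7]
grip_width: 0.199
gripper_force: 49.0
```

>>> send_rows --series '[[[0.03,0.03,0],[0,0,0],0],[[0.02,0.03,0],[0,0,0],0],[[0.02,0.03,0],[0,0,0],0],[[0,0,0],[0,0,0],0],[[0,0,0],[0,0,0],0],[[0,0,0],[0,0,0],0],[[0,0,0],[0,0,0],0],[[0,0,0],[0,0,0],0]]'

```text
time_s: 20.4
tcp_pos: [451.6, -42.0, 176.5]
ee_rot: [-3.139, 0.002, 3.139]
contact_force: [3.0, -5.5, 3.7]
grip_width: 0.197
gripper_force: 49.0
```

>>> send_rows --series '[[[0.02,0.03,0],[0,0,0],0],[[0.02,0.03,0],[0,0,0],0],[[0.02,0.04,0],[0,0,0],0],[[0,0,0],[0,0,0],0],[[0,0,0],[0,0,0],0],[[0,0,0],[0,0,0],0],[[0,0,0],[0,0,0],0],[[0,0,0],[0,0,0],0]]'

```text
time_s: 21.07
tcp_pos: [449.9, -39.5, 176.5]
ee_rot: [-3.139, 0.001, 3.139]
contact_force: [2.0, -3.9, 3.3]
grip_width: 0.195
gripper_force: 49.0
```

>>> send_rows --series '[[[0.02,0.03,0],[0,0,0],0],[[0.02,0.04,0],[0,0,0],0],[[0.01,0.04,0],[0,0,0],0],[[0,0,0],[0,0,0],0],[[0,0,0],[0,0,0],0],[[0,0,0],[0,0,0],0],[[0,0,0],[0,0,0],0],[[0,0,0],[0,0,0],0]]'

```text
time_s: 21.73
tcp_pos: [448.5, -36.8, 176.5]
ee_rot: [-3.139, 0.001, 3.139]
contact_force: [2.2, -5.3, 3.8]
grip_width: 0.194
gripper_force: 49.1
```

>>> send_rows --series '[[[0.01,0.04,0],[0,0,0],0],[[0.01,0.04,0],[0,0,0],0],[[0.02,0.03,0],[0,0,0],0],[[0,0,0],[0,0,0],0],[[0,0,0],[0,0,0],0],[[0,0,0],[0,0,0],0],[[0,0,0],[0,0,0],0],[[0,0,0],[0,0,0],0]]'

```text
time_s: 22.4
tcp_pos: [447.4, -34.1, 176.5]
ee_rot: [-3.139, 0.001, 3.139]
contact_force: [2.5, -4.4, 5.2]
grip_width: 0.199
gripper_force: 49.1
```

>>> send_rows --series '[[[0.01,0.04,0],[0,0,0],0],[[0.01,0.04,0],[0,0,0],0],[[0.01,0.03,0],[0,0,0],0],[[0,0,0],[0,0,0],0],[[0,0,0],[0,0,0],0],[[0,0,0],[0,0,0],0],[[0,0,0],[0,0,0],0],[[0,0,0],[0,0,0],0]]'

```text
time_s: 23.07
tcp_pos: [446.6, -32.0, 176.4]
ee_rot: [-3.138, 0.001, 3.138]
contact_force: [2.6, -7.0, 4.7]
grip_width: 0.198
gripper_force: 49.3
```

>>> send_rows --series '[[[0.01,0.03,0],[0,0,0],0],[[0.01,0.03,0],[0,0,0],0],[[0,0,0],[0,0,0],0],[[0,0,0],[0,0,0],0],[[0,0,0],[0,0,0],0],[[0,0,0],[0,0,0],0],[[0,0,0],[0,0,0],0],[[0,0,0],[0,0,0],0]]'

```text
time_s: 23.73
tcp_pos: [446.4, -31.2, 176.5]
ee_rot: [-3.137, 0.001, 3.138]
contact_force: [2.7, -8.3, 3.7]
grip_width: 0.197
gripper_force: 49.4
```

```bash
python3 st.py
```

```text
t 23.73 tcp [446.4 -31.2 176.5] ang -164.8 R 42.6 F [ 2.7 -8.3  3.7] resist_cw 8.8 rad -0.4 grip 49 0.197 j [-0.02  0.43  0.03  2.12 -0.01  0.59  1.59]
```

>>> send_rows --series '[[[0.01,0.03,0],[0,0,0],0],[[0.01,0.03,0],[0,0,0],0],[[0,0.02,0],[0,0,0],0],[[0,0,0],[0,0,0],0],[[0,0,0],[0,0,0],0],[[0,0,0],[0,0,0],0],[[0,0,0],[0,0,0],0],[[0,0,0],[0,0,0],0]]'

```text
time_s: 24.4
tcp_pos: [446.1, -30.2, 176.5]
ee_rot: [-3.136, 0.002, 3.137]
contact_force: [2.9, -10.5, 2.9]
grip_width: 0.202
gripper_force: 49.8
```

```bash
python3 st.py
```

```text
t 24.4 tcp [446.1 -30.2 176.5] ang -166.2 R 42.6 F [  2.9 -10.5   2.9] resist_cw 10.9 rad -0.3 grip 50 0.202 j [-0.02  0.43  0.03  2.12 -0.01  0.59  1.58]
```

>>> send_rows --series '[[[0.01,0.03,0],[0,0,0],0],[[0.01,0.03,0],[0,0,0],0],[[0,0,0],[0,0,0],0],[[0,0,0],[0,0,0],0],[[0,0,0],[0,0,0],0],[[0,0,0],[0,0,0],0],[[0,0,0],[0,0,0],0],[[0,0,0],[0,0,0],0]]'

```text
time_s: 25.07
tcp_pos: [445.9, -29.4, 176.6]
ee_rot: [-3.135, 0.003, 3.136]
contact_force: [3.9, -13.7, 3.1]
grip_width: 0.201
gripper_force: 50.1
```

```bash
python3 - <<'E'
from h import *
# TCP circle from the poses along the way
P=np.array([[511.2,5.7],[521.7,-18.3],[514.7,-41.4],[509,-48.2],[499.2,-54.8],[490.8,-57.5],[484.4,-58.3],[477.9,-58],[471.5,-56.6],[465.5,-54],[460,-50.6],[455.4,-46.5],[451.6,-42],[448.5,-36.8],[447.4,-34.1]])
A=np.c_[2*P,np.ones(len(P))];c=np.linalg.lstsq(A,(P**2).sum(1),rcond=None)[0];print(c[:2],np.sqrt(c[2]+c[0]**2+c[1]**2))
for q in ([446.6,-32.],[446.4,-31.2],[446.1,-30.2],read_state()["tcp_pos"][:2]):print(np.degrees(np.arctan2(q[1]-c[1],q[0]-c[0])))
E
python3 st.py; python3 plan.py -164 10 56|sed 's/np.float64//g'
```

```text
[483.05705889 -20.00890918] 38.33170986791327
-161.79344813795572
-163.02301175265305
-164.5835438597331
-165.80229966098793
t 25.07 tcp [445.9 -29.4 176.6] ang -167.3 R 42.6 F [  3.9 -13.7   3.1] resist_cw 14.2 rad -0.8 grip 50 0.201 j [-0.02  0.43  0.03  2.12 -0.01  0.58  1.58]
-164.0 [[(-0.09), (-0.25)], [(-0.14), (-0.23)], [(-0.17), (-0.2)], [(-0.21), (-0.17)], [(-0.23), (-0.13)], [(-0.25), (-0.09)], [(-0.26), (-0.04)], [(-0.26), (0.0)]]
-84.0 [[(-0.26), (0.05)], [(-0.25), (0.09)], [(-0.23), (0.14)], [(-0.2), (0.17)], [(-0.17), (0.21)], [(-0.13), (0.23)], [(-0.09), (0.25)], [(-0.04), (0.26)]]
-4.0 [[(0.0), (0.26)], [(0.05), (0.26)], [(0.09), (0.25)], [(0.14), (0.23)], [(0.17), (0.2)], [(0.21), (0.17)], [(0.23), (0.13)], [(0.25), (0.09)]]
76.0 [[(0.26), (0.04)], [(0.26), (-0.0)], [(0.26), (-0.05)], [(0.25), (-0.09)], [(0.23), (-0.14)], [(0.2), (-0.17)], [(0.17), (-0.21)], [(0.13), (-0.23)]]
156.0 [[(0.09), (-0.25)], [(0.04), (-0.26)], [(-0.0), (-0.26)], [(-0.05), (-0.26)], [(-0.09), (-0.25)], [(-0.14), (-0.23)], [(-0.17), (-0.2)], [(-0.21), (-0.17)]]
236.0 [[(-0.23), (-0.13)], [(-0.25), (-0.09)], [(-0.26), (-0.04)], [(-0.26), (0.0)], [(-0.26), (0.05)], [(-0.25), (0.09)], [(-0.23), (0.14)], [(-0.2), (0.17)]]
316.0 [[(-0.17), (0.21)], [(-0.13), (0.23)], [(-0.09), (0.25)], [(-0.04), (0.26)], [(0.0), (0.26)], [(0.05), (0.26)], [(0.09), (0.25)], [(0.14), (0.23)]]
```

Rollers are firmly together (about 14 N) and touch is at a TCP angle of about −161.5°. Now I'll open.

>>> send_rows --series '[[[-0.03,-0.14,0],[0,0,0],0],[[-0.09,-0.25,0],[0,0,0],0],[[-0.14,-0.23,0],[0,0,0],0],[[-0.17,-0.2,0],[0,0,0],0],[[-0.21,-0.17,0],[0,0,0],0],[[-0.23,-0.13,0],[0,0,0],0],[[-0.25,-0.09,0],[0,0,0],0],[[-0.26,-0.04,0],[0,0,0],0]]'

```text
time_s: 25.73
tcp_pos: [478.1, -57.7, 176.6]
ee_rot: [-3.139, -0.003, 3.139]
contact_force: [-1.9, -5.5, 9.5]
grip_width: 0.198
gripper_force: 49.7
```

>>> send_rows --series '[[[-0.26,0,0],[0,0,0],0],[[-0.26,0.05,0],[0,0,0],0],[[-0.25,0.09,0],[0,0,0],0],[[-0.23,0.14,0],[0,0,0],0],[[-0.2,0.17,0],[0,0,0],0],[[-0.17,0.21,0],[0,0,0],0],[[-0.13,0.23,0],[0,0,0],0],[[-0.09,0.25,0],[0,0,0],0]]'

```text
time_s: 26.4
tcp_pos: [519.9, -30.7, 176.7]
ee_rot: [-3.137, 0.001, 3.138]
contact_force: [2.3, -7.4, 5.0]
grip_width: 0.194
gripper_force: 49.5
```

```bash
sed -i 's/487.5,-20./483.1,-20./' st.py; python3 st.py
```

```text
t 26.4 tcp [519.9 -30.7 176.7] ang -16.3 R 38.3 F [ 2.3 -7.4  5. ] resist_cw -6.5 rad 4.3 grip 50 0.194 j [-0.02  0.52  0.03  1.94 -0.02  0.69  1.59]
```

>>> send_rows --series '[[[-0.04,0.26,0],[0,0,0],0],[[0,0.26,0],[0,0,0],0],[[0.05,0.26,0],[0,0,0],0],[[0.09,0.25,0],[0,0,0],0],[[0.14,0.23,0],[0,0,0],0],[[0.17,0.2,0],[0,0,0],0],[[0.21,0.17,0],[0,0,0],0],[[0.23,0.13,0],[0,0,0],0]]'

```text
time_s: 27.07
tcp_pos: [499.1, 15.0, 176.6]
ee_rot: [-3.139, 0.003, 3.139]
contact_force: [4.6, -6.3, 2.7]
grip_width: 0.2
gripper_force: 49.3
```

>>> send_rows --series '[[[0.25,0.09,0],[0,0,0],0],[[0.26,0.04,0],[0,0,0],0],[[0.26,0,0],[0,0,0],0],[[0.26,-0.05,0],[0,0,0],0],[[0.25,-0.09,0],[0,0,0],0],[[0.23,-0.14,0],[0,0,0],0],[[0.2,-0.17,0],[0,0,0],0],[[0.17,-0.21,0],[0,0,0],0]]'

```text
time_s: 27.73
tcp_pos: [453.5, 4.6, 176.5]
ee_rot: [3.141, 0.006, 3.141]
contact_force: [6.1, 1.8, -1.2]
grip_width: 0.203
gripper_force: 49.1
```

```bash
python3 st.py
```

```text
t 27.73 tcp [453.5   4.6 176.5] ang 140.3 R 38.5 F [ 6.1  1.8 -1.2] resist_cw -5.3 rad -3.5 grip 49 0.203 j [-0.09  0.44  0.03  2.11 -0.02  0.59  1.52]
```

>>> send_rows --series '[[[0.13,-0.23,0],[0,0,0],0],[[0.09,-0.25,0],[0,0,0],0],[[0.04,-0.26,0],[0,0,0],0],[[0,-0.26,0],[0,0,0],0],[[-0.05,-0.26,0],[0,0,0],0],[[-0.09,-0.25,0],[0,0,0],0],[[-0.14,-0.23,0],[0,0,0],0],[[-0.17,-0.2,0],[0,0,0],0]]'

```text
time_s: 28.4
tcp_pos: [452.4, -43.1, 176.2]
ee_rot: [3.14, -0.007, -3.141]
contact_force: [-6.2, 3.8, 14.0]
grip_width: 0.197
gripper_force: 51.3
```

>>> send_rows --series '[[[-0.21,-0.17,0],[0,0,0],0],[[-0.23,-0.13,0],[0,0,0],0],[[-0.25,-0.09,0],[0,0,0],0],[[-0.26,-0.04,0],[0,0,0],0],[[-0.26,0,0],[0,0,0],0],[[-0.26,0.05,0],[0,0,0],0],[[-0.25,0.09,0],[0,0,0],0],[[-0.23,0.14,0],[0,0,0],0]]'

```text
time_s: 29.07
tcp_pos: [502.6, -52.9, 176.6]
ee_rot: [-3.136, -0.004, 3.137]
contact_force: [-1.6, -9.5, 9.5]
grip_width: 0.203
gripper_force: 50.2
```

```bash
python3 st.py
```

```text
t 29.07 tcp [502.6 -52.9 176.6] ang -59.4 R 38.2 F [-1.6 -9.5  9.5] resist_cw -6.2 rad 7.3 grip 50 0.203 j [ 0.02  0.5   0.03  1.97 -0.01  0.67  1.63]
```

>>> send_rows --series '[[[-0.23,0.12,0],[0,0,0],0],[[-0.17,0.21,0],[0,0,0],0],[[-0.13,0.23,0],[0,0,0],0],[[-0.09,0.25,0],[0,0,0],0],[[-0.04,0.26,0],[0,0,0],0],[[0,0.26,0],[0,0,0],0],[[0.05,0.26,0],[0,0,0],0],[[0.09,0.25,0],[0,0,0],0]]'

```text
time_s: 29.73
tcp_pos: [518.5, -4.9, 176.6]
ee_rot: [-3.138, 0.002, 3.139]
contact_force: [3.1, -5.8, 3.8]
grip_width: 0.197
gripper_force: 49.8
```

>>> send_rows --series '[[[0.07,0.13,0],[0,0,0],0],[[0,0,0],[0,0,0],0],[[0,0,0],[0,0,0],0],[[0,0,0],[0,0,0],0],[[0,0,0],[0,0,0],0],[[0,0,0],[0,0,0],0],[[0,0,0],[0,0,0],0],[[0,0,0],[0,0,0],0]]'

```text
time_s: 30.4
tcp_pos: [516.1, -0.1, 176.6]
ee_rot: [-3.14, 0.001, 3.14]
contact_force: [1.7, -3.1, 6.0]
grip_width: 0.195
gripper_force: 49.8
```

```bash
python3 st.py; python3 plan.py 28 -10 19|sed 's/np.float64//g'
```

```text
t 30.4 tcp [ 5.161e+02 -1.000e-01  1.766e+02] ang 31.1 R 38.5 F [ 1.7 -3.1  6. ] resist_cw -3.5 rad -0.2 grip 50 0.195 j [-0.08  0.51  0.03  1.95 -0.02  0.68  1.54]
28.0 [[(-0.1), (-0.24)], [(-0.06), (-0.26)], [(-0.01), (-0.26)], [(0.03), (-0.26)], [(0.08), (-0.25)], [(0.12), (-0.24)], [(0.16), (-0.21)], [(0.19), (-0.18)]]
-52.0 [[(0.22), (-0.14)], [(0.24), (-0.1)], [(0.26), (-0.06)], [(0.26), (-0.01)], [(0.26), (0.03)], [(0.25), (0.08)], [(0.24), (0.12)], [(0.21), (0.16)]]
-132.0 [[(0.18), (0.19)], [(0.14), (0.22)], [(0.1), (0.24)]]
```

>>> send_rows --series '[[[-0.12,-0.23,0],[0,0,0],0],[[-0.07,-0.25,0],[0,0,0],0],[[-0.03,-0.26,0],[0,0,0],0],[[0.02,-0.26,0],[0,0,0],0],[[0.06,-0.26,0],[0,0,0],0],[[0.11,-0.24,0],[0,0,0],0],[[0.15,-0.22,0],[0,0,0],0],[[0.18,-0.19,0],[0,0,0],0]]'

```text
time_s: 31.07
tcp_pos: [510.1, -46.8, 176.9]
ee_rot: [3.141, 0.004, 3.14]
contact_force: [7.7, 4.8, 4.1]
grip_width: 0.195
gripper_force: 50.0
```

>>> send_rows --series '[[[0.21,-0.15,0],[0,0,0],0],[[0.23,-0.12,0],[0,0,0],0],[[0.25,-0.07,0],[0,0,0],0],[[0.26,-0.03,0],[0,0,0],0],[[0.26,0.02,0],[0,0,0],0],[[0.26,0.06,0],[0,0,0],0],[[0.24,0.11,0],[0,0,0],0],[[0,0,0],[0,0,0],0]]'

```text
time_s: 31.73
tcp_pos: [464.5, -53.1, 176.6]
ee_rot: [-3.139, -0.0, 3.139]
contact_force: [-0.2, -5.9, 8.2]
grip_width: 0.2
gripper_force: 50.0
```

```bash
python3 st.py; python3 plan.py -120 -5 9|sed 's/np.float64//g'
```

```text
t 31.73 tcp [464.5 -53.1 176.6] ang -119.4 R 38.0 F [-0.2 -5.9  8.2] resist_cw 2.7 rad 5.2 grip 50 0.2 j [ 0.03  0.46  0.03  2.07 -0.02  0.62  1.64]
-120.0 [[(0.11), (0.07)], [(0.11), (0.08)], [(0.1), (0.09)], [(0.09), (0.1)], [(0.08), (0.11)], [(0.07), (0.11)], [(0.06), (0.12)], [(0.05), (0.12)]]
-160.0 [[(0.04), (0.13)]]
```

>>> send_rows --series '[[[0.12,0.05,0],[0,0,0],0],[[0.11,0.08,0],[0,0,0],0],[[0.1,0.09,0],[0,0,0],0],[[0.09,0.1,0],[0,0,0],0],[[0.08,0.11,0],[0,0,0],0],[[0.07,0.11,0],[0,0,0],0],[[0.06,0.12,0],[0,0,0],0],[[0.05,0.12,0],[0,0,0],0]]'

```text
time_s: 32.4
tcp_pos: [447.5, -33.9, 176.5]
ee_rot: [-3.139, -0.001, 3.139]
contact_force: [-0.1, -6.8, 7.4]
grip_width: 0.2
gripper_force: 50.0
```

```bash
python3 st.py
```

```text
t 32.4 tcp [447.5 -33.9 176.5] ang -158.7 R 38.2 F [-0.1 -6.8  7.4] resist_cw 6.3 rad 2.6 grip 50 0.2 j [-0.01  0.43  0.03  2.12 -0.02  0.59  1.6 ]
```

>>> send_rows --series '[[[0.01,0.03,0],[0,0,0],0],[[0.01,0.03,0],[0,0,0],0],[[0,0,0],[0,0,0],0],[[0,0,0],[0,0,0],0],[[0,0,0],[0,0,0],0],[[0,0,0],[0,0,0],0],[[-0.01,-0.05,0],[0,0,0],0],[[0,0,0],[0,0,0],0]]'

```text
time_s: 33.07
tcp_pos: [447.0, -32.8, 176.4]
ee_rot: [-3.14, -0.002, 3.139]
contact_force: [-1.3, -3.9, 8.1]
grip_width: 0.2
gripper_force: 50.0
```

```bash
python3 st.py
```

```text
t 33.07 tcp [447.  -32.8 176.4] ang -160.4 R 38.3 F [-1.3 -3.9  8.1] resist_cw 3.2 rad 2.5 grip 50 0.2 j [-0.01  0.43  0.03  2.12 -0.02  0.59  1.6 ]
```

Within about 1° of the target. I'll release, then lift straight up.

>>> send_rows --series '[[[0,0,0],[0,0,0],0.5],[[0,0,0],[0,0,0],0.7],[[0,0,0],[0,0,0],1],[[0,0,0],[0,0,0],1],[[0,0,0],[0,0,0],1],[[0,0,0],[0,0,0],1],[[0,0,0],[0,0,0],1],[[0,0,0],[0,0,0],1]]'

```text
time_s: 33.73
tcp_pos: [447.9, -31.0, 176.2]
ee_rot: [3.142, -0.0, 3.141]
contact_force: [0.1, 0.2, 0.4]
grip_width: 1.004
gripper_force: 0.0
```

>>> send_rows --series '[[[0,0,-0.4],[0,0,0],1],[[0,0,-0.6],[0,0,0],1],[[0,0,-0.8],[0,0,0],1],[[0,0,-0.8],[0,0,0],1],[[0,0,-0.6],[0,0,0],1],[[0.4,0,0],[0,0,0],1],[[0.4,0,0],[0,0,0],1],[[0,0,0],[0,0,0],1]]'

```text
time_s: 34.4
tcp_pos: [424.5, -31.1, 255.5]
ee_rot: [3.142, -0.004, 3.141]
contact_force: [-1.6, -0.6, -0.6]
grip_width: 0.998
gripper_force: 0.0
```

```bash
python3 - <<'E'
from h import *
d=snapshot("wrist");p=d["pixels"];cv2.imwrite("pics/w4.png",p);s=read_state();print(s["time_s"],s["tcp_pos"],s["contact_force"])
a=np.radians(-161.5)
print(proj(d,[487.5,-20,163]),proj(d,[487.5+38*np.cos(a),-20+38*np.sin(a),212]),proj(d,[487.5+38*np.cos(a),-20+38*np.sin(a),168]))
E
```

```text
34.45 [425.7911963  -31.04160294 255.48888075] [-0.49827162  0.12645999 -0.1820194 ]
[294.62954079 299.27674689] [277.6155169  291.52193124] [277.69574466 256.94016215]
```

View pics/w4.png

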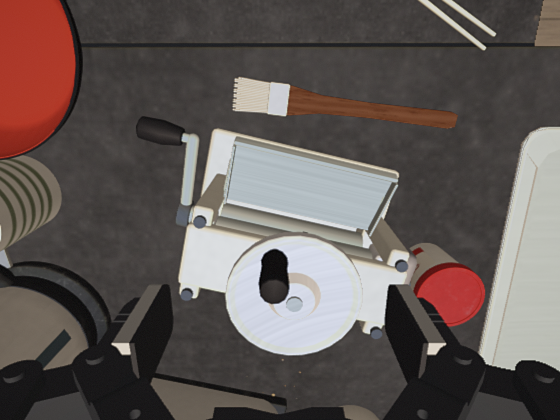

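The wheel is free, with the handle top at (273,290), within a few degrees of the target angle. The tub, mug and bowl look undisturbed.

```bash
python3 -c "
from station import manip
print(manip.hand_in())"
```

```text
the job is handed in; nothing more can be done
None
```

The job is handed in, with no verdict shown: the rollers were closed to about 14 N at the handle, opened about 1.3 turns by wheel angle (a little under the 1.5 asked), brought back in the closing direction to within a few degrees of one turn open, and the wheel released at 34 s.

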